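Sort the loose desk things into the desk set

TASK

Clear the handful of things lying about the desk into the brown wooden desk set: stand both rubber stamps upright on their rubber faces in the square tray, stand both binder clips on their spines, handles up, in the round dish, and lay the marker flat and lengthwise in the long pen tray. Leave the coffee mug and the stapler where they are.

Things in the scene. Friction and masses are not known exactly. Their poses are not given: they have to be found in the camera images.
- stamp_a: rubber stamp (one of two alike): light wood block 50 (x) x 30 (y) mm, 13 mm thick, on a 3 mm black rubber face, with a turned wooden handle on top; 75 mm tall, 70 g, standing on its rubber. Grip the handle: round, 26 mm in diameter from 44 to 66 mm above the underside, on the z axis. Origin: centre of the underside, z up
- stamp_b: rubber stamp (one of two alike): light wood block 50 (x) x 30 (y) mm, 13 mm thick, on a 3 mm black rubber face, with a turned wooden handle on top; 75 mm tall, 70 g, standing on its rubber. Grip the handle: round, 26 mm in diameter from 44 to 66 mm above the underside, on the z axis. Origin: centre of the underside, z up
- clip_a: large binder clip (one of two alike): black wedge body 51 mm long (x), 24 mm wide (y) at the flat spine it stands on, 30 mm tall, 30 g; two steel wire handles folded up together above the jaw, top at 59 mm. Pinch the pair of handles along y: 10 mm across, some 20 mm wide along x, from 30 to 59 mm above the underside. Origin: centre of the underside, z up
- clip_b: large binder clip (one of two alike): black wedge body 51 mm long (x), 24 mm wide (y) at the flat spine it stands on, 30 mm tall, 30 g; two steel wire handles folded up together above the jaw, top at 59 mm. Pinch the pair of handles along y: 10 mm across, some 20 mm wide along x, from 30 to 59 mm above the underside. Origin: centre of the underside, z up
- marker: flat-sided chunky marker pen, grey barrel and black cap, 130 mm long (its x, cap towards +x), 24 mm wide (its y), 17 mm tall, lying flat, 30 g. Origin: centre of the underside, z up
- stamp_tray: square brown wooden tray with green felt floor, 125 x 125 mm outside, walls 6 mm thick, rim 25 mm above the desk, felt 6 mm above the desk (inside 113 x 113 mm, 19 mm deep). Fixed to the desk. Origin: centre of the underside, x and y along its sides, z up
- dish: round brown wooden dish with green felt floor, 128 mm across the rim, walls 5 mm thick, rim 26 mm above the desk, felt 5 mm above the desk (floor about 106 mm across, 118 mm at the rim). Fixed to the desk. Origin: centre of the underside, z up
- pen_tray: long brown wooden pen tray with green felt floor, 190 mm long (its y) x 100 mm wide (its x) outside, walls 5 mm thick, rim 22 mm above the desk, felt 5 mm above the desk (inside 180 x 90 mm, 17 mm deep). Fixed to the desk. Origin: centre of the underside, z up
- mug: white ceramic coffee mug, 80 mm across and 92 mm tall, with a handle at its +y that reaches about 70 mm from its axis; loose, to be left alone. Origin: centre of the underside
- stapler: black desk stapler, 150 mm long (its x), 38 mm wide, 58 mm tall, loose, to be left alone. Origin: centre of the underside

How it is judged:
At the end, for the whole second after the job is handed in: Stamps upright (0.12 rad) on the square tray's floor; clips on their spines (0.15 rad) on the dish's floor, within 50 mm of its centre; marker flat on the pen tray's floor, within 50 mm of its centre and 0.35 rad of its length; all released and at rest (horizontal distance between each of stamp_a, stamp_b and stamp_tray below 0.06 m and z of stamp_a in the frame of stamp_tray between 0.002 and 0.01 m and angle between each of stamp_a, stamp_b, marker's own z axis and vertical below 0.12 rad and linear speed of each of stamp_a, stamp_b, clip_a, clip_b, marker below 0.01 m/s and z of stamp_b in the frame of stamp_tray between 0.002 and 0.01 m and horizontal distance between each of clip_a, clip_b and dish below 0.05 m and z of clip_a in the frame of dish between 0.002 and 0.01 m and angle between each of clip_a, clip_b's own z axis and vertical below 0.15 rad and z of clip_b in the frame of dish between 0.002 and 0.01 m and horizontal distance between marker and pen_tray below 0.05 m and z of marker in the frame of pen_tray between 0.002 and 0.01 m and angle between the x axis of marker and the y axis of pen_tray, either way round below 0.35 rad); the robot touches nothing.
It fails at once if the mug is shifted by more than 15 mm or tipped (distance of mug from where it was at the start of the episode above 0.015 m or angle between mug's own z axis and vertical above 0.3 rad).
It fails at once if the stapler is shifted by more than 15 mm (distance of stapler from where it was at the start of the episode above 0.015 m).
It also fails if it takes over 133 s, if anything falls off the work surface, if the arm or the gripper's body presses on something with over 40 N, if the wrist force passes 120 N, or if a joint passes its speed limit or range.

ROBOT

A 6-joint arm with a two-finger parallel gripper is mounted at the origin on the work surface. World frame = base frame: x ahead of the robot, y to its left, z up, the work surface at z = 0. Lengths are in m, angles in rad, forces in N, time in s.
With the tool pointing down it reaches from about 0.35 to 0.975 m from the base axis. Payload 4.9 kg.
Tool frame: the origin (TCP) lies on the centre line of the jaws, within the pads' length; the fingertips stand manip.tcp_to_tips ahead of it and the grasp point (between the pads) is the TCP (manip.tcp_to_tips is the distance from the TCP to the fingertips, in m); y points along the fingers, z is the direction in which the jaws open and shut, and the axes are right-handed (so a half turn about y gives the same grasp; the last joint's range is limited). The gripper opens to 85 mm and grips with 20 to 120 N. Pads are 22 mm wide; open, the fingers measure 114 mm over their backs; the gripper's body (76 mm by 85 mm) begins 54 mm behind the grasp point. The pads swing forward as they close: fully open they stand 13 mm farther back than shut.
Start: joints at [-1.275, 0.053, 1.613, -0, 1.476, -0.119], TCP at [0.252, -0.572, 0.221] pointing down, gripper open.
Joint ranges: [-3.01, 3.01], [-1.01, 2.22], [0.06, 2.58], [-1.02, 4.17], [0.09, 2.62], [-3.14, 3.14]. Speed limits (rad/s): [2.57, 2.57, 3.14, 3.14, 3.14, 3.14].

INTERFACE

Orientations are given as a unit quaternion [w, x, y, z].
In Python, from plant import manip gives the robot as it stands.
- The arm moves only by the tool apply_moves, never from a script. Its argument "moves" is a list of rows, each a list of 7 numbers: the gripper's target within -1 to 1 (shut at 1, half-way at 0, fully open at -1), then the shift along the tool's x, y, z in mm, then the turn, a rotation vector about the tool's x, y, z in degrees. A call has 1 to 20 rows; each row shifts and turns the commanded pose from where the row before left it, along the tool's axes as they then stand; what a row does not reach is not made up. A row lasts 1/10 s, in which the tool goes at most 50 mm and 8.59 degrees, less where a joint would pass 70% of its speed; a pose out of reach is approached as far as the arm can. A call with a gripper value outside its range is refused whole. The fingers move at their own pace and stop on an object; the grip force is fixed at half the most. Time passes only in rows, so rows that do not move let the fingers close. It gives the time, the measured TCP pose, the force and the opening at its end, in the units of the state.
- manip.state(): the state, without advancing time (a new reading comes with each control period).
- manip.grab_frame(name): name is "scene" or "top" or "wrist"; returns the picture (420x560x3 uint8, blue, green, red); there is no depth.
- manip.calibration(name): a dict with "mtx" (3x3 intrinsics, pixels), "T" (4x4, takes a point from camera to world coordinates); the wrist camera has in their place "T_tool_cam" (4x4, takes a point from camera to tool coordinates, whose origin is the TCP and whose axes are the tool frame's). Camera axes: x right, y down, z forward; pixel columns grow to the right and rows downward; lengths in m; the calibration is good to about 2 mm. A picture is of the moment at which its call begins: read the wrist's pose just before it. calibration takes no time and is no camera call.
- manip.job_done(): hands the job in, once; it reports no verdict.
The state is a dict: "time": time; "joint_pos": joint angles; "joint_vel": joint speeds; "joint_efforts": joint torques, N m; "tool_pos": TCP position; "tool_rot": TCP orientation; "contact_force": force on the tool from outside, world axes, zero at the start; "ft_torque": the same for the moment, N m; "gripper_width": opening from 0.0 (shut) to 1.0 (fully open).
Only numpy, scipy, OpenCV 4.12 (cv2) and the standard library are available. Lean on these libraries where they do the work, as an engineer would, in place of code of your own. Each camera call takes 0.05 s, during which the arm holds its last target. There are 200 camera calls.

## Working session

There is one attempt and no reset: what is moved stays moved. The work goes in short steps, Python scripts to look and compute and a tool call to move; the robot and the scene stay as the last step left them, time stands still between calls to the robot, and variables do not carry over. Pictures are saved under pics/ and viewed, about 12 in all and at most 16, crops included, and the job is handed in when it is done.

Besides the shell and the picture viewer there is one more tool, called after ">>>" as name(argument=value, ...) on one line, values as JSON. apply_moves: Moves the arm, as the interface text tells. Its arguments: {"type":"object","properties":{"moves":{"type":"array","items":{"type":"array","items":{"type":"number"}}}},"required":["moves"]}

```bash
mkdir -p pics; ls
python3 - <<'E'
from plant import manip
import cv2,numpy as np
np.set_printoptions(precision=4,suppress=True)
print(manip.state()); print(manip.tcp_to_tips)
for n in ("top","scene"):
    cv2.imwrite(f"pics/{n}0.png",manip.grab_frame(n)); print(manip.calibration(n))
print(manip.calibration("wrist"))
E
```

```text
pics
{'time': 0.0, 'joint_pos': array([-1.275 ,  0.0534,  1.6143,  0.    ,  1.476 , -0.119 ]), 'joint_vel': array([-0.0003,  0.0018,  0.001 , -0.0002,  0.0001,  0.0012]), 'joint_efforts': array([  0.0004, -39.3674, -37.0178,  -0.    ,   0.0069,   0.    ]), 'tool_pos': array([ 0.2517, -0.5714,  0.2192]), 'tool_rot': array([ 0.1455, -0.1457,  0.6927, -0.6912]), 'contact_force': array([-0.3207, -0.2946, -1.1428]), 'ft_torque': array([ 0.0164, -0.0312, -0.0118]), 'gripper_width': 1.0008274175346021}
0.019
{'mtx': array([[431.8413,   0.    , 281.306 ],
       [  0.    , 431.8413, 208.7568],
       [  0.    ,   0.    ,   1.    ]]), 'T': array([[ 0.0177, -0.9922,  0.1237,  0.3878],
       [-0.9994, -0.0212, -0.0271,  0.0247],
       [ 0.0296, -0.1231, -0.992 ,  0.9529],
       [ 0.    ,  0.    ,  0.    ,  1.    ]])}
{'mtx': array([[530.4536,   0.    , 272.5449],
       [  0.    , 530.4536, 222.4026],
       [  0.    ,   0.    ,   1.    ]]), 'T': array([[ 0.8074,  0.4671, -0.3603,  0.8945],
       [ 0.5899, -0.6355,  0.4982, -0.5778],
       [ 0.0038, -0.6148, -0.7887,  0.9345],
       [ 0.    ,  0.    ,  0.    ,  1.    ]])}
{'mtx': array([[291.648 ,   0.    , 282.2116],
       [  0.    , 291.648 , 208.6677],
       [  0.    ,   0.    ,   1.    ]]), 'T_tool_cam': array([[ 0.0006,  0.9575,  0.2885, -0.0743],
       [ 0.0001, -0.2885,  0.9575, -0.1542],
       [ 1.    , -0.0005, -0.0002,  0.0001],
       [ 0.    ,  0.    ,  0.    ,  1.    ]])}
```

View pics/top0.png

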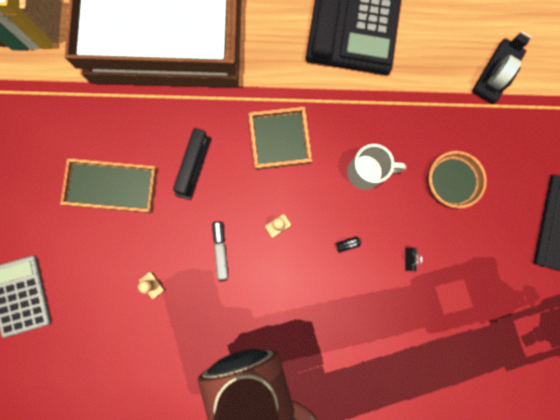

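View pics/scene0.png

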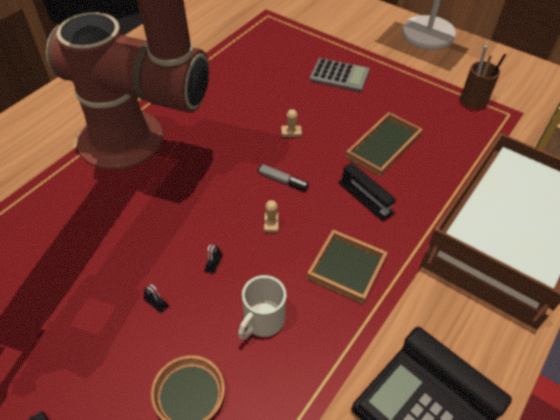

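```bash
cat > h.py <<'E'
import cv2,numpy as np
from scipy.spatial.transform import Rotation as R
from plant import manip
np.set_printoptions(precision=4,suppress=True)
def cam(n,st=None):
    c=manip.calibration(n)
    if n!="wrist": return c["mtx"],c["T"]
    T=np.eye(4); q=st["tool_rot"]; T[:3,:3]=R.from_quat(np.r_[q[1:],q[0]]).as_matrix(); T[:3,3]=st["tool_pos"]
    return c["mtx"],T@c["T_tool_cam"]
def ray(K,T,px,z):
    """pixels (N,2) onto the plane at height z"""
    px=np.atleast_2d(px).astype(float)
    d=np.c_[px,np.ones(len(px))]@np.linalg.inv(K).T@T[:3,:3].T
    return T[:3,3]+d*((z-T[2,3])/d[:,2])[:,None]
def proj(K,T,P):
    p=(np.atleast_2d(P)-T[:3,3])@T[:3,:3]@K.T
    return p[:,:2]/p[:,2:]
def rect(K,T,cnt,z):
    """min-area rectangle of a contour on plane z: centre, long axis angle, sizes"""
    p=ray(K,T,cnt.reshape(-1,2),z)[:,:2]
    (c,s,a)=cv2.minAreaRect((p*1000).astype(np.float32))
    if s[0]<s[1]: s=s[::-1]; a+=90
    return np.array(c)/1000,(a+90)%180-90,np.array(s)
def contours(m,amin):
    m=cv2.morphologyEx(m.astype(np.uint8)*255,cv2.MORPH_OPEN,np.ones((2,2),np.uint8))
    return [c for c in cv2.findContours(m,cv2.RETR_EXTERNAL,cv2.CHAIN_APPROX_NONE)[0] if cv2.contourArea(c)>amin]
E
python3 - <<'E'
from h import *
im=cv2.imread("pics/top0.png"); K,T=cam("top")
hsv=cv2.cvtColor(im,cv2.COLOR_BGR2HSV); h,s,v=cv2.split(hsv)
b,g,r=[x.astype(int) for x in cv2.split(im)]
red=((h<8)|(h>170))&(s>150)&(v>60)
m=~red; m[:105]=0; m[335:]=0
for c in contours(m,40):
    M=cv2.moments(c); u=(M['m10']/M['m00'],M['m01']/M['m00'])
    print(np.round(u),cv2.contourArea(c),ray(K,T,u,0.01)[0][:2],rect(K,T,c,.01))
crop=im[200:310,130:440]; cv2.imwrite("pics/c1.png",cv2.resize(crop,None,fx=2.5,fy=2.5,interpolation=cv2.INTER_CUBIC))
E
```

```text
[151. 286.] 465.5 [0.3324 0.2746] (array([0.3299, 0.2759]), 39.91588592529297, array([57.766 , 47.3857]))
[ 23. 298.] 3262.0 [0.3044 0.5415] (array([0.3071, 0.5483]), 16.85897445678711, array([154.2901, 108.4208]))
[414. 260.] 281.0 [ 0.3991 -0.2935] (array([ 0.3977, -0.297 ]), -1.0554885864257812, array([50.2672, 37.5625]))
[349. 245.] 207.0 [ 0.4286 -0.1506] (array([ 0.4289, -0.1511]), -72.47631072998047, array([56.5935, 21.8453]))
[262. 270.] 13891.0 [0.3716 0.0374] (array([0.366 , 0.0304]), 52.08830261230469, array([346.6736, 279.2122]))
[550. 230.] 1446.5 [ 0.4704 -0.6019] (array([ 0.4896, -0.5957]), -3.6011581420898438, array([211.9617,  53.8282]))
[109. 186.] 4128.0 [0.5473 0.3766] (array([0.5479, 0.376 ]), 86.10625457763672, array([198.3532, 104.3552]))
[458. 180.] 2589.0 [ 0.5783 -0.3964] (array([ 0.5796, -0.397 ]), -88.77043128013611, array([132.7968, 127.9229]))
[373. 167.] 1763.0 [ 0.6035 -0.2057] (array([ 0.6082, -0.2056]), -58.61824417114258, array([130.6058,  94.3383]))
[192. 165.] 1306.0 [0.5983 0.1981] (array([0.6004, 0.1975]), -15.488815307617188, array([159.7692,  45.916 ]))
[281. 138.] 3175.5 [0.6645 0.0029] (array([0.6651, 0.0027]), 7.965820789337158, array([131.6614, 130.2169]))
[515. 107.] 216.0 [ 0.7526 -0.5348] (array([ 0.753 , -0.5106]), -89.99076232686639, array([257.5453,   9.2073]))
```

View pics/c1.png

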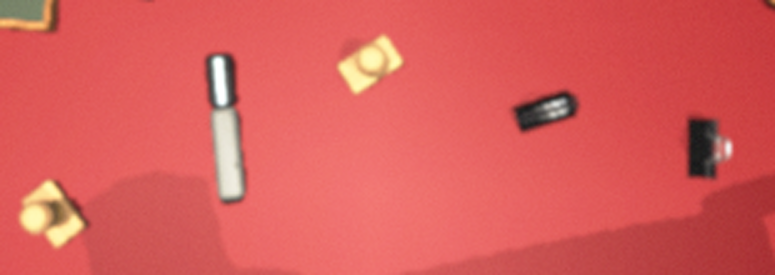

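```bash
cat >> h.py <<'E'
def go(x,y,z,yaw):
    """deltas from the measured pose to TCP x,y,z with tool z (jaw direction) at yaw deg (mod 180), y down"""
    st=manip.state(); q=st["tool_rot"]; A=R.from_quat(np.r_[q[1:],q[0]]).as_matrix()
    p=st["tool_pos"]; zy=np.degrees(np.arctan2(A[1,2],A[0,2]))
    dw=np.array([x,y,z])-p; turn=(yaw-zy+90)%180-90   # about world z
    zd=np.radians(zy+turn); Z=np.array([np.cos(zd),np.sin(zd),0]); Y=np.array([0,0,-1.]); B=np.c_[np.cross(Y,Z),Y,Z]
    print("t",round(st["time"],2),"pos",p,"yaw_z",round(zy,1),"tilt_y",A[:,1],"j1,j6",st["joint_pos"][[0,5]])
    print(" move first (tool mm)",A.T@dw*1000," rotvec deg",np.degrees(R.from_matrix(A.T@B).as_rotvec()))
    print(" if turned first, tool mm",B.T@dw*1000)
E
python3 - <<'E'
from h import *
q=manip.state()["tool_rot"]; print(R.from_quat(np.r_[q[1:],q[0]]).as_matrix())
go(.40,-.22,.33,0)
im=cv2.imread("pics/scene0.png"); cv2.imwrite("pics/c2.png",cv2.resize(im[230:320,130:240],None,fx=5,fy=5,interpolation=cv2.INTER_CUBIC))
E
```

```text
[[-0.9152 -0.0006  0.403 ]
 [-0.403   0.0018 -0.9152]
 [-0.0002 -1.     -0.0019]]
t 0.1 pos [ 0.2517 -0.5714  0.2194] yaw_z -66.2 tilt_y [-0.0006  0.0018 -1.    ] j1,j6 [-1.275 -0.119]
 move first (tool mm) [-277.3729 -110.0856 -262.0795]  rotvec deg [  0.0886 -66.2347  -0.0731]
 if turned first, tool mm [-351.4354 -110.6377  148.2993]
```

View pics/c2.png

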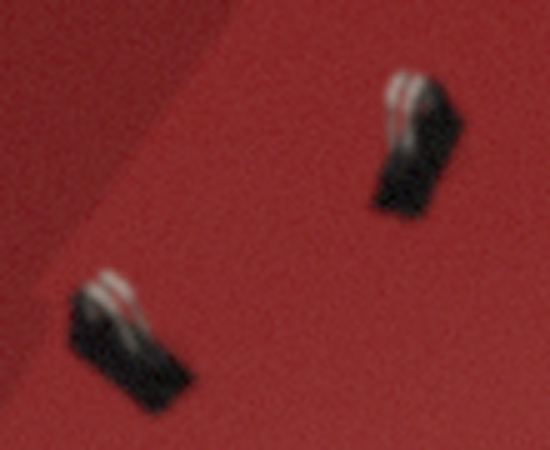

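>>> apply_moves(moves=[[-1, -22, 0, -20, 0, 2, 0], [-1, -22, 0, -20, 0, 2, 0], [-1, -22, 0, -20, 0, 0, 0], [-1, -22, 0, -20, 0, 0, 0], [-1, -22, 0, -20, 0, 0, 0], [-1, -22, 0, -20, 0, 0, 0], [-1, -22, 0, -20, 0, 0, 0], [-1, -22, 0, -20, 0, 0, 0], [-1, -22, 0, -20, 0, 0, 0], [-1, -22, 0, -20, 0, 0, 0], [-1, -22, 0, -20, 0, 0, 0], [-1, -22, 0, -20, 0, 0, 0], [-1, -22, 0, -20, 0, 0, 0], [-1, 0, 0, 0, 0, 0, 0], [-1, 0, 0, 0, 0, 0, 0], [-1, 0, 0, 0, 0, 0, 0]])

```text
time: 1.7
tool_pos: [0.4299, -0.2297, 0.2202]
tool_rot: [0.121, -0.121, 0.697, -0.697]
contact_force: [-0.1, 0.2, -0.7]
gripper_width: 1.0
```

Run:
```python
from h import *
st=manip.state(); im=manip.grab_frame("wrist"); cv2.imwrite("pics/w1.png",im); np.save("w1.npy",st,allow_pickle=True)
go(.429,-.151,.2,17.5)
```

```text
t 1.75 pos [ 0.4299 -0.2299  0.2203] yaw_z -70.3 tilt_y [-0.0005  0.     -1.    ] j1,j6 [-0.6437  0.5832]
 move first (tool mm) [-25.7754  20.2679 -74.5534]  rotvec deg [  0.0275 -87.797    0.0136]
 if turned first, tool mm [-75.4921  20.2674  22.8811]
```

View pics/w1.png

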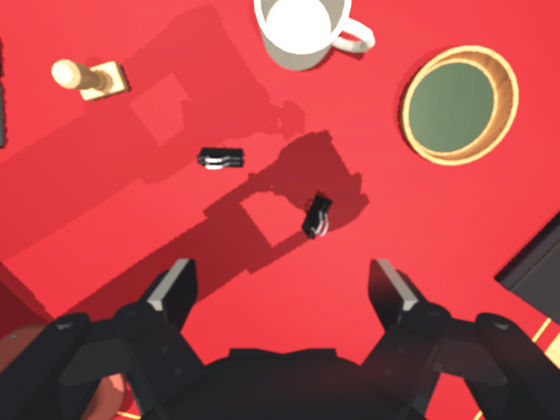

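Run:
```python
from h import *
im=cv2.imread("pics/w1.png"); st=np.load("w1.npy",allow_pickle=True).item(); K,T=cam("wrist",st)
b,g,r=[x.astype(int) for x in cv2.split(im)]
nonred=(r-np.maximum(b,g)<40)
print("cam",T[:3,3])
for name,(u0,u1,v0,v1) in dict(A=(190,255,135,180),B=(290,345,182,248)).items():
    m=nonred.copy(); k=np.zeros_like(m); k[v0:v1,u0:u1]=1; m&=k.astype(bool)
    br=m&(im.min(2)>110); dk=m&(r<70)
    c=max(contours(dk,10),key=cv2.contourArea)
    print(name,"px dark",np.argwhere(dk).mean(0)[::-1],"bright",np.argwhere(br).mean(0)[::-1],br.sum(),"rect dark z12",rect(K,T,c,.012))
    cl=max(contours(m,10),key=cv2.contourArea); print("  all z15",rect(K,T,cl,.015))
    print("  bright pts z50",ray(K,T,np.argwhere(br).mean(0)[::-1],.05)[0],"dark z15",ray(K,T,np.argwhere(dk).mean(0)[::-1],.012)[0])
cv2.imwrite("pics/c3.png",cv2.resize(im[130:250,180:360],None,fx=4,fy=4,interpolation=cv2.INTER_CUBIC))
```

```text
cam [ 0.4999 -0.2046  0.3744]
A px dark [222.4147 154.7915] bright [214.7472 162.3034] 178 rect dark z12 (array([ 0.4362, -0.1483]), -79.69477367401123, array([52.531 , 18.8615]))
  all z15 (array([ 0.4322, -0.1491]), -70.3051528930664, array([54.4625, 24.3291]))
  bright pts z50 [ 0.4331 -0.1491  0.05  ] dark z15 [ 0.4373 -0.1489  0.012 ]
B px dark [315.3413 213.5756] bright [321.41 224.66] 100 rect dark z12 (array([ 0.4003, -0.2864]), -4.555320739746094, array([56.7071, 21.8078]))
  all z15 (array([ 0.401, -0.288]), -4.55517578125, array([56.3685, 26.123 ]))
  bright pts z50 [ 0.4047 -0.2878  0.05  ] dark z15 [ 0.4052 -0.2844  0.012 ]
```

View pics/c3.png

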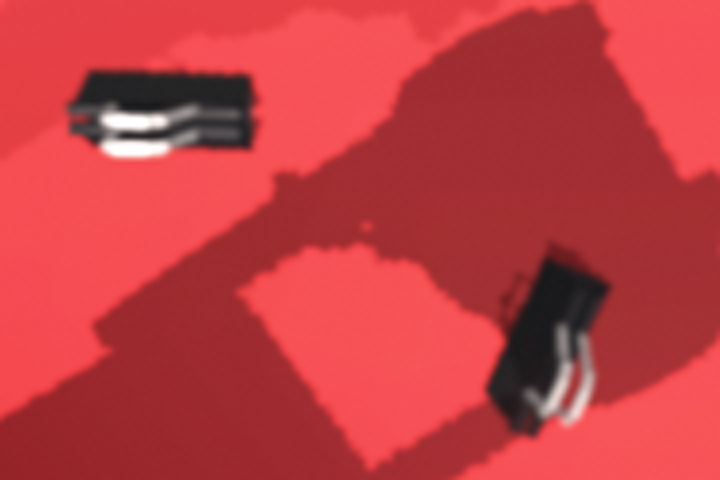

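Run:
```python
from h import *
im=cv2.imread("pics/top0.png"); K,T=cam("top")
h,s,v=cv2.split(cv2.cvtColor(im,cv2.COLOR_BGR2HSV))
m=~(((h<8)|(h>170))&(s>150)&(v>60)); 
for n,(u0,u1,v0,v1,z) in dict(dish=(420,495,145,215,.026),stamp=(243,318,105,175,.025),pen=(55,162,152,218,.022)).items():
    k=np.zeros(m.shape,bool); k[v0:v1,u0:u1]=1
    c=max(contours(m&k,200),key=cv2.contourArea); print(n,rect(K,T,c,z))
    g=(h>35)&(h<100)&(v<110)&k  # felt
    c=max(contours(g,200),key=cv2.contourArea); print("  felt",rect(K,T,c,.006))
st=np.load("w1.npy",allow_pickle=True).item(); K,T=cam("wrist",st); im=cv2.imread("pics/w1.png")
h,s,v=cv2.split(cv2.cvtColor(im,cv2.COLOR_BGR2HSV)); k=np.zeros(m.shape,bool); k[40:170,395:525]=1
c=max(contours(~(((h<6)|(h>170))&(s>150))&k,200),key=cv2.contourArea); print("dish w",rect(K,T,c,.026))
go(.4045,-.288,.12,-94.5)
```

```text
dish (array([ 0.5763, -0.3898]), -88.77043986320496, array([130.5435, 125.7522]))
  felt (array([ 0.5762, -0.3917]), 29.562000274658203, array([94.2631, 92.7218]))
stamp (array([0.6607, 0.0031]), 7.965818405151367, array([129.5669, 128.1454]))Traceback (most recent call last):
  File "<stdin>", line 9, in <module>
ValueError: max() iterable argument is empty
```

Run:
```python
from h import *
im=cv2.imread("pics/top0.png"); K,T=cam("top")
h,s,v=cv2.split(cv2.cvtColor(im,cv2.COLOR_BGR2HSV))
m=~(((h<8)|(h>170))&(s>150)&(v>60)); k=np.zeros(m.shape,bool); k[152:218,55:162]=1
c=max(contours(m&k,200),key=cv2.contourArea); print("pen",rect(K,T,c,.022))
st=np.load("w1.npy",allow_pickle=True).item(); K,T=cam("wrist",st); im=cv2.imread("pics/w1.png")
h,s,v=cv2.split(cv2.cvtColor(im,cv2.COLOR_BGR2HSV)); k=np.zeros(m.shape,bool); k[40:170,395:525]=1
c=max(contours(~(((h<6)|(h>170))&(s>150))&k,200),key=cv2.contourArea); print("dish w",rect(K,T,c,.026))
go(.4045,-.288,.12,-94.5)
```

```text
pen (array([0.5459, 0.3715]), 86.10626220703125, array([195.8289, 103.0272]))
dish w (array([ 0.5794, -0.39  ]), 70.80889892578125, array([129.4195, 129.1549]))
t 1.75 pos [ 0.4299 -0.2299  0.2203] yaw_z -70.3 tilt_y [-0.0005  0.     -1.    ] j1,j6 [-0.6437  0.5832]
 move first (tool mm) [ 43.4426 100.2796  46.1787]  rotvec deg [ 0.0038 24.203   0.0277]
 if turned first, tool mm [ 20.7404 100.2674  59.9334]
```

>>> apply_moves(moves=[[0, 0, 0, 0, 0, 8, 0], [0, 0, 0, 0, 0, 8, 0], [0, 0, 0, 0, 0, 8, 0], [0, 7, 0, 20, 0, 0, 0], [0, 7, 0, 20, 0, 0, 0], [0, 7, 0, 20, 0, 0, 0], [0, 0, 30, 0, 0, 0, 0], [0, 0, 30, 0, 0, 0, 0], [0, 0, 30, 0, 0, 0, 0], [0, 0, 0, 0, 0, 0, 0], [0, 0, 0, 0, 0, 0, 0]])

```text
time: 2.85
tool_pos: [0.4044, -0.2879, 0.1306]
tool_rot: [-0.027, 0.026, 0.707, -0.706]
contact_force: [-0.2, -0.1, 0.5]
gripper_width: 0.5
```

Run:
```python
from h import *
go(.4045,-.288,.047,-94.5)
cv2.imwrite("pics/w2.png",manip.grab_frame("wrist"))
```

```text
t 2.85 pos [ 0.4044 -0.2879  0.1306] yaw_z -94.3 tilt_y [-0.0008  0.0006 -1.    ] j1,j6 [-0.7687  0.8772]
 move first (tool mm) [-0.1212 83.5627  0.0965]  rotvec deg [0.0322 0.1984 0.0459]
 if turned first, tool mm [-0.0546 83.5628  0.0492]
```

View pics/w2.png

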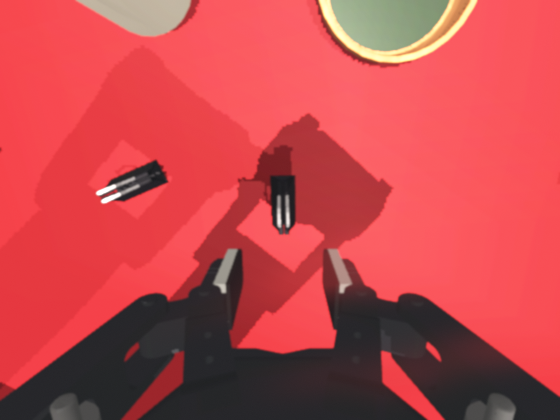

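>>> apply_moves(moves=[[0, 0, 28, 0, 0, 0, 0], [0, 0, 28, 0, 0, 0, 0], [0, 0, 14, 0, 0, 0, 0], [0, 0, 13, 0, 0, 0, 0], [0, 0, 0, 0, 0, 0, 0], [1, 0, 0, 0, 0, 0, 0], [1, 0, 0, 0, 0, 0, 0], [1, 0, 0, 0, 0, 0, 0], [1, 0, 0, 0, 0, 0, 0], [1, 0, 0, 0, 0, 0, 0], [1, 0, 0, 0, 0, 0, 0], [1, 0, 0, 0, 0, 0, 0]])

```text
time: 4.1
tool_pos: [0.4052, -0.2878, 0.048]
tool_rot: [0.026, -0.026, -0.706, 0.707]
contact_force: [-1.1, -0.5, 2.2]
gripper_width: 0.003
```

Run:
```python
from h import *
go(.578,-.413,.16,-94.5)
```

```text
t 4.1 pos [ 0.4052 -0.2878  0.048 ] yaw_z -94.2 tilt_y [ 0.0006 -0.0006 -1.    ] j1,j6 [-0.7674  0.8773]
 move first (tool mm) [-181.6344 -111.8561  112.2112]  rotvec deg [-0.0298  0.2678 -0.0362]
 if turned first, tool mm [-182.086  -112.0289  111.3032]
```

Run:
```python
from h import *
st=manip.state(); print(st["gripper_width"])
cv2.imwrite("pics/w3.png",manip.grab_frame("wrist"))
```

```text
0.0026350898928751763
```

View pics/w3.png

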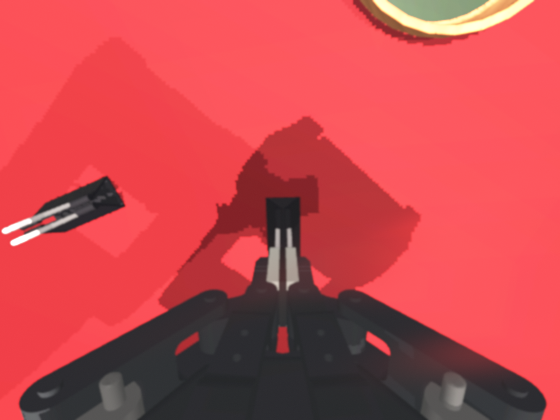

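Run:
```python
from h import *
im=cv2.imread("pics/w3.png")
a=cv2.resize(im[185:320,230:340],None,fx=4,fy=4,interpolation=cv2.INTER_CUBIC)
K,T=cam("scene"); p=proj(K,T,[.405,-.288,.05])[0]; print(p)
s=manip.grab_frame("scene"); u,v=p.astype(int); b=cv2.resize(s[v-55:v+55,u-45:u+45],(360,540),interpolation=cv2.INTER_CUBIC)
b=cv2.resize(b,(360,440)); a=cv2.resize(a,(440,540))[:440]
cv2.imwrite("pics/c4.png",np.hstack([a[:440],b]))
```

```text
[153.9739 290.6211]
```

View pics/c4.png

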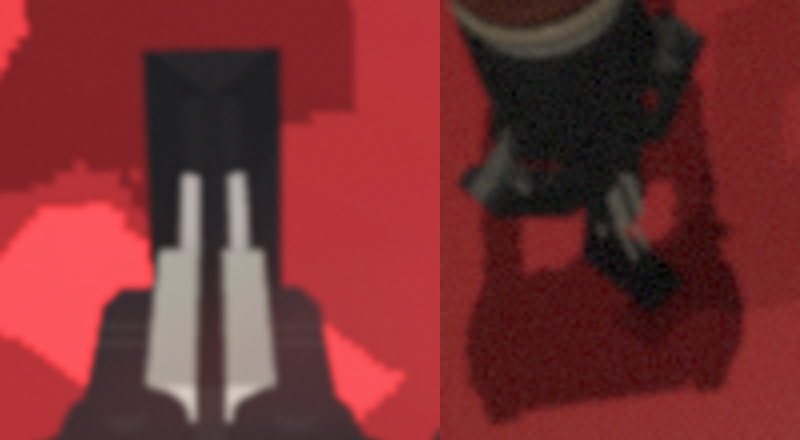

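>>> apply_moves(moves=[[0, 0, 0, 0, 0, 0, 0], [0, 0, 0, 0, 0, 0, 0], [0, 0, 0, 0, 0, 0, 0], [0, 0, 0, 0, 0, 0, 0], [0, 0, 7, 0, 0, 0, 0], [0, 0, 7, 0, 0, 0, 0], [0, 0, 6, 0, 0, 0, 0], [0, 0, 0, 0, 0, 0, 0], [0, 0, 0, 0, 0, 0, 0]])

```text
time: 5.1
tool_pos: [0.4047, -0.2872, 0.027]
tool_rot: [-0.026, 0.026, 0.707, -0.706]
contact_force: [0.3, -0.9, 0.9]
gripper_width: 0.498
```

Run:
```python
from h import *
st=manip.state(); print(st["tool_pos"],st["contact_force"],st["gripper_width"])
im=manip.grab_frame("wrist"); cv2.imwrite("pics/c5.png",cv2.resize(im[185:330,190:380],None,fx=4,fy=4,interpolation=cv2.INTER_CUBIC))
```

```text
[ 0.4047 -0.2872  0.027 ] [ 0.303  -0.864   0.8572] 0.4977183969280561
```

View pics/c5.png

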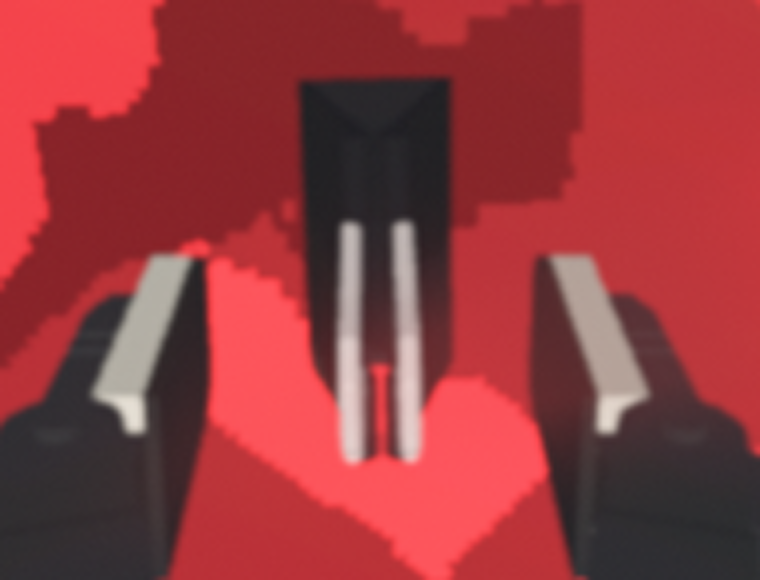

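>>> apply_moves(moves=[[0, 0, 5, 0, 0, 0, 0], [0, 0, 0, 0, 0, 0, 0], [1, 0, 0, 0, 0, 0, 0], [1, 0, 0, 0, 0, 0, 0], [1, 0, 0, 0, 0, 0, 0], [1, 0, 0, 0, 0, 0, 0], [1, 0, 0, 0, 0, 0, 0], [1, 0, 0, 0, 0, 0, 0], [1, 0, 0, 0, 0, 0, 0]])

```text
time: 6.05
tool_pos: [0.405, -0.2876, 0.0227]
tool_rot: [0.026, -0.026, -0.707, 0.707]
contact_force: [1.3, -0.4, 1.3]
gripper_width: 0.094
```

>>> apply_moves(moves=[[1, 0, -20, 0, 0, 0, 0], [1, 0, -30, 0, 0, 0, 0], [1, 0, -30, 0, 0, 0, 0], [1, -26, 0, 16, 0, 0, 0], [1, -26, 0, 16, 0, 0, 0], [1, -26, 0, 16, 0, 0, 0], [1, -26, 0, 16, 0, 0, 0], [1, -26, 0, 16, 0, 0, 0], [1, -26, 0, 16, 0, 0, 0], [1, -26, 0, 16, 0, 0, 0], [1, 0, 0, 0, 0, 0, 0], [1, 0, 0, 0, 0, 0, 0], [1, 0, 0, 0, 0, 0, 0]])

```text
time: 7.35
tool_pos: [0.5774, -0.4119, 0.102]
tool_rot: [-0.027, 0.026, 0.707, -0.706]
contact_force: [-0.9, 0.2, -0.0]
gripper_width: 0.093
```

Run:
```python
from h import *
go(.578,-.413,.028,-94.2); print(manip.state()["gripper_width"])
im=manip.grab_frame("wrist"); cv2.imwrite("pics/w4.png",im)
```

```text
t 7.35 pos [ 0.5774 -0.4119  0.102 ] yaw_z -94.2 tilt_y [-0.0011  0.001  -1.    ] j1,j6 [-0.7245  0.9202]
 move first (tool mm) [-0.807  73.9669  1.0835]  rotvec deg [ 0.0507 -0.0342  0.0681]
 if turned first, tool mm [-0.7184 73.9687  1.0185]
0.09301790049308557
```

View pics/w4.png

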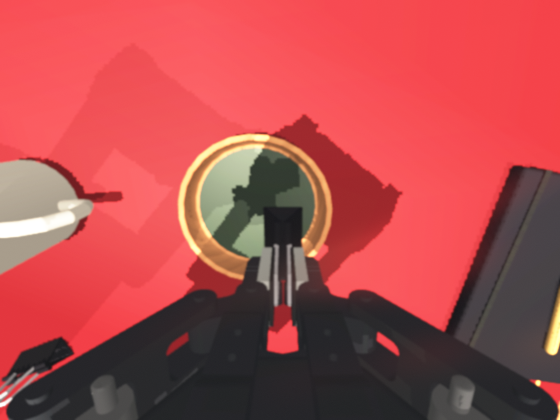

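>>> apply_moves(moves=[[1, -3, 20, 1, 0, 0, 0], [1, 0, 25, 0, 0, 0, 0], [1, 0, 15, 0, 0, 0, 0], [1, 0, 8, 0, 0, 0, 0], [1, 0, 5, 0, 0, 0, 0], [1, 0, 0, 0, 0, 0, 0], [1, 0, 0, 0, 0, 0, 0]])

```text
time: 8.1
tool_pos: [0.5817, -0.4143, 0.0306]
tool_rot: [0.026, -0.027, -0.706, 0.707]
contact_force: [-0.4, -0.1, 0.6]
gripper_width: 0.09
```

>>> apply_moves(moves=[[1, 0, 2, 0, 0, 0, 0], [1, 0, 0, 0, 0, 0, 0], [1, 0, 0, 0, 0, 0, 0], [0.3, 0, 0, 0, 0, 0, 0], [0.3, 0, 0, 0, 0, 0, 0], [0.3, 0, 0, 0, 0, 0, 0], [0.3, 0, 0, 0, 0, 0, 0], [0.3, 0, -30, 0, 0, 0, 0], [0.3, 0, -40, 0, 0, 0, 0], [0.3, 0, -20, 0, 0, 0, 0], [0.3, 0, 0, 0, 0, 0, 0], [0.3, 0, 0, 0, 0, 0, 0]])

```text
time: 9.3
tool_pos: [0.5811, -0.4139, 0.1176]
tool_rot: [0.026, -0.026, -0.707, 0.707]
contact_force: [-0.4, 0.5, 0.1]
gripper_width: 0.348
```

Run:
```python
from h import *
go(.434,-.149,.12,18); print(manip.state()["gripper_width"])
st=manip.state();im=manip.grab_frame("wrist"); cv2.imwrite("pics/w5.png",im); np.save("w5.npy",st,allow_pickle=True)
K,T=cam("wrist",st); print(proj(K,T,[[.578,-.39,.026],[.582,-.414,.055],[.434,-.149,.05]]))
```

```text
t 9.3 pos [ 0.5811 -0.4139  0.1176] yaw_z -94.2 tilt_y [ 0.0003 -0.0003 -1.    ] j1,j6 [-0.723   0.9216]
 move first (tool mm) [ 166.2503   -2.5523 -253.2936]  rotvec deg [-0.0047 67.7683 -0.0279]
 if turned first, tool mm [297.3664  -2.415   58.0578]
0.34759881005811466
[[255.9613 214.158 ]
 [282.7332 218.4699]
 [ 20.3783 381.0368]]
```

View pics/w5.png

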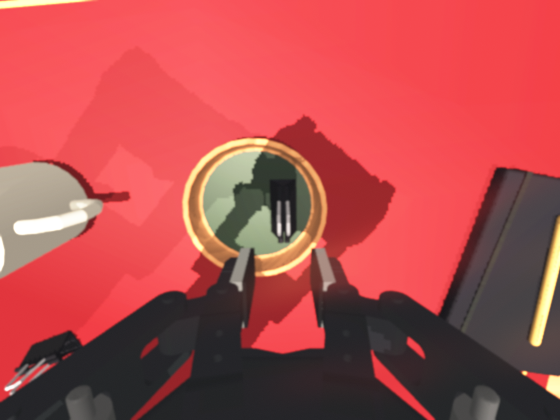

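>>> apply_moves(moves=[[0, 16, 0, -25, 0, 0, 0], [0, 17, 0, -25, 0, 0, 0], [0, 17, 0, -25, 0, 0, 0], [0, 17, 0, -25, 0, 0, 0], [0, 17, 0, -25, 0, 0, 0], [0, 16, 0, -25, 0, 0, 0], [0, 17, 0, -26, 0, 0, 0], [0, 16, 0, -26, 0, 0, 0], [0, 17, 0, -26, 0, 0, 0], [0, 16, 0, -25, 0, 0, 0], [0, 0, 0, 0, 0, 8.5, 0], [0, 0, 0, 0, 0, 8.5, 0], [0, 0, 0, 0, 0, 8.5, 0], [0, 0, 0, 0, 0, 8.5, 0], [0, 0, 0, 0, 0, 8.5, 0], [0, 0, 0, 0, 0, 8.5, 0], [0, 0, 0, 0, 0, 8.5, 0], [0, 0, 0, 0, 0, 8.3, 0], [0, 0, 0, 0, 0, 0, 0], [0, 0, 0, 0, 0, 0, 0]])

```text
time: 11.35
tool_pos: [0.4333, -0.1488, 0.116]
tool_rot: [0.416, -0.414, -0.572, 0.573]
contact_force: [0.8, -0.4, -0.4]
gripper_width: 0.499
```

Run:
```python
from h import *
go(.434,-.149,.0227,18)
st=manip.state(); im=manip.grab_frame("wrist"); cv2.imwrite("pics/w6.png",im); K,T=cam("wrist",st)
b,g,r=[x.astype(int) for x in cv2.split(im)]
m=(r-np.maximum(b,g)<40); m[:,:200]=0; m[:,360:]=0; m[:130]=0; m[248:]=0
br=m&(im.min(2)>110); dk=m&(r<75)
print(br.sum(),dk.sum(),"bright",np.argwhere(br).mean(0)[::-1],"expect",proj(K,T,[.434,-.149,.05]))
for c in contours(dk,40)+contours(br,20): print(cv2.boundingRect(c),rect(K,T,c,.005),rect(K,T,c,.05))
```

```text
t 11.35 pos [ 0.4333 -0.1488  0.116 ] yaw_z -161.9 tilt_y [-0.0025  0.0013 -1.    ] j1,j6 [-0.4935  2.3316]
 move first (tool mm) [-0.5869 93.2735 -0.7721]  rotvec deg [-0.1113  0.1352  0.1171]
 if turned first, tool mm [-0.3946 93.2758 -0.5921]
270 1014 bright [283.4296 213.9074] expect [[282.3604 216.6176]]
(272, 177, 25, 62) (array([ 0.4303, -0.143 ]), -72.47976493835449, array([60.5739, 22.8452])) (array([ 0.4349, -0.1559]), -72.47983360290527, array([50.2877, 18.9658]))
(287, 198, 5, 33) (array([ 0.424, -0.139]), -71.39566230773926, array([32.1418,  3.8643])) (array([ 0.4296, -0.1525]), -71.3954086303711, array([26.6837,  3.2081]))
(278, 198, 5, 33) (array([ 0.4321, -0.1363]), -71.92523384094238, array([32.1214,  3.8763])) (array([ 0.4364, -0.1503]), -71.92673683166504, array([26.6667,  3.218 ]))
```

>>> apply_moves(moves=[[0, -2, 25, 0, 0, 0, 0], [0, 0, 30, 0, 0, 0, 0], [0, 0, 25, 0, 0, 0, 0], [0, 0, 13, 0, 0, 0, 0], [0, 0, 0, 0, 0, 0, 0], [0, 0, 0, 0, 0, 0, 0], [1, 0, 0, 0, 0, 0, 0], [1, 0, 0, 0, 0, 0, 0], [1, 0, 0, 0, 0, 0, 0], [1, 0, 0, 0, 0, 0, 0], [1, 0, 0, 0, 0, 0, 0], [1, 0, 0, 0, 0, 0, 0], [1, 0, 0, 0, 0, 0, 0]])

```text
time: 12.7
tool_pos: [0.4357, -0.1516, 0.0256]
tool_rot: [-0.415, 0.416, 0.572, -0.572]
contact_force: [-0.5, -0.1, 5.9]
gripper_width: 0.091
```

Run:
```python
from h import *
go(.583,-.367,.12,-94.2)
```

```text
t 12.7 pos [ 0.4357 -0.1516  0.0256] yaw_z -162.0 tilt_y [ 0.0017 -0.0009 -1.    ] j1,j6 [-0.4964  2.3315]
 move first (tool mm) [-250.4355  -93.9563  -73.7991]  rotvec deg [  0.0195 -67.8315  -0.1134]
 if turned first, tool mm [-162.6781  -94.3957  204.0032]
```

>>> apply_moves(moves=[[1, 0, -20, 0, 0, 0, 0], [1, 0, -40, 0, 0, 0, 0], [1, 0, -45, 0, 0, 0, 0], [1, 0, 0, 0, 0, -8.5, 0], [1, 0, 0, 0, 0, -8.5, 0], [1, 0, 0, 0, 0, -8.5, 0], [1, 0, 0, 0, 0, -8.5, 0], [1, 0, 0, 0, 0, -8.5, 0], [1, 0, 0, 0, 0, -8.5, 0], [1, 0, 0, 0, 0, -8.5, 0], [1, 0, 0, 0, 0, -8.3, 0], [1, -20, 0, 26, 0, 0, 0], [1, -20, 0, 26, 0, 0, 0], [1, -20, 0, 25, 0, 0, 0], [1, -20, 0, 25, 0, 0, 0], [1, -20, 0, 25, 0, 0, 0], [1, -21, 0, 26, 0, 0, 0], [1, -21, 0, 26, 0, 0, 0], [1, -21, 0, 25, 0, 0, 0], [1, 0, 0, 0, 0, 0, 0]])

```text
time: 14.7
tool_pos: [0.5831, -0.3693, 0.1282]
tool_rot: [0.027, -0.027, -0.707, 0.707]
contact_force: [-0.2, -0.3, -0.1]
gripper_width: 0.087
```

>>> apply_moves(moves=[[1, 0, 0, 0, 0, 0, 0], [1, 0, 0, 0, 0, 0, 0]])

```text
time: 14.9
tool_pos: [0.5816, -0.3656, 0.1288]
tool_rot: [-0.026, 0.026, 0.707, -0.706]
contact_force: [0.3, 0.7, 0.1]
gripper_width: 0.088
```

Run:
```python
from h import *
go(.583,-.367,.031,-94.2); print(manip.state()["gripper_width"])
st=manip.state(); cv2.imwrite("pics/w7.png",manip.grab_frame("wrist")); K,T=cam("wrist",st)
print(proj(K,T,[[.581,-.414,.055],[.583,-.39,.026]]))
```

```text
t 14.9 pos [ 0.5816 -0.3656  0.1288] yaw_z -94.2 tilt_y [-0.0012  0.0012 -1.    ] j1,j6 [-0.6695  0.9748]
 move first (tool mm) [-1.5951 97.7964  1.3724]  rotvec deg [ 0.0647 -0.0159  0.0754]
 if turned first, tool mm [-1.466  97.7999  1.2624]
0.08753697652969186
[[341.7393 211.5868]
 [309.2282 201.8498]]
```

>>> apply_moves(moves=[[1, 0, 30, 0, 0, 0, 0], [1, 0, 30, 0, 0, 0, 0], [1, 0, 20, 0, 0, 0, 0], [1, 0, 12, 0, 0, 0, 0], [1, 0, 6, 0, 0, 0, 0], [1, 0, 0, 0, 0, 0, 0], [1, 0, 0, 0, 0, 0, 0], [1, 0, 0, 0, 0, 0, 0]])

```text
time: 15.75
tool_pos: [0.583, -0.3671, 0.0329]
tool_rot: [0.025, -0.027, -0.706, 0.707]
contact_force: [0.2, 0.6, -0.9]
gripper_width: 0.089
```

>>> apply_moves(moves=[[1, 0, 2, 0, 0, 0, 0], [1, 0, 0, 0, 0, 0, 0], [1, 0, 0, 0, 0, 0, 0], [0.35, 0, 0, 0, 0, 0, 0], [0.35, 0, 0, 0, 0, 0, 0], [0.35, 0, 0, 0, 0, 0, 0], [0.35, 0, 0, 0, 0, 0, 0], [0.35, 0, -30, 0, 0, 0, 0], [0.35, 0, -40, 0, 0, 0, 0], [0.35, 0, -40, 0, 0, 0, 0], [0.35, 0, -40, 0, 0, 0, 0], [0.35, 0, 0, 0, 0, 0, 0], [0.35, 0, 0, 0, 0, 0, 0]])

```text
time: 17.05
tool_pos: [0.583, -0.3671, 0.1813]
tool_rot: [0.025, -0.027, -0.706, 0.707]
contact_force: [-0.0, -0.1, -1.1]
gripper_width: 0.327
```

Run:
```python
from h import *
go(.39,.10,.2,-98)
st=manip.state(); im=manip.grab_frame("wrist"); cv2.imwrite("pics/w8.png",im); K,T=cam("wrist",st)
P=[[.583,-.367,.055],[.581,-.414,.055],[.583,-.39,.005]]; print(proj(K,T,P))
b,g,r=[x.astype(int) for x in cv2.split(im)]
br=(im.min(2)>130); k=np.zeros(br.shape,bool)
for p in proj(K,T,P[:2]).astype(int):
    k[:]=0; k[p[1]-25:p[1]+25,p[0]-12:p[0]+12]=1
    q=np.argwhere(br&k); print(len(q), q.mean(0)[::-1], q.min(0)[::-1], q.max(0)[::-1])
# stamps from top + wrist frames: handle knobs
im=cv2.imread("pics/top0.png"); K,T=cam("top"); hsv=cv2.cvtColor(im,cv2.COLOR_BGR2HSV); h,s,v=cv2.split(hsv)
ye=(h>12)&(h<35)&(v>120); ye[:200]=0; ye[310:]=0; ye[:,:120]=0; ye[:,300:]=0
for c in contours(ye,40): print("stamp",cv2.boundingRect(c),cv2.contourArea(c),rect(K,T,c,.016))
mk=((s<90)|(v<45)); mk[:215]=0; mk[285:]=0; mk[:,:205]=0; mk[:,235:]=0
for c in contours(mk,40): print("marker",cv2.boundingRect(c),rect(K,T,c,.017))
```

```text
t 17.05 pos [ 0.583  -0.3671  0.1813] yaw_z -94.2 tilt_y [ 0.0024 -0.0019 -1.    ] j1,j6 [-0.6699  0.9748]
 move first (tool mm) [ 226.8738  -20.0941 -451.5745]  rotvec deg [-0.0936  3.7662 -0.1486]
 if turned first, tool mm [ 256.0969  -18.7422 -435.7271]
[[282.2372 199.0533]
 [329.5808 197.5704]
 [301.9865 186.6175]]
278 [279.5971 211.4496] [270 194] [293 223]
129 [328.8605 204.1938] [317 192] [336 221]
stamp (139, 273, 26, 27) 366.0 (array([0.3309, 0.2742]), 39.2513427734375, array([50.7961, 41.6   ]))
stamp (216, 244, 12, 37) 293.5 (array([0.3872, 0.1249]), 7.510998725891113, array([78.2489, 19.8936]))
stamp (266, 216, 26, 22) 287.5 (array([0.4659, 0.0041]), -55.991424560546875, array([50.7599, 30.2833]))
stamp (121, 201, 31, 12) 115.5 (array([0.502, 0.314]), -86.8727924823761, array([64.3461, 24.0679]))
marker (214, 223, 15, 59) (array([0.4089, 0.1277]), 7.351517677307129, array([125.1903,  23.6281]))
```

>>> apply_moves(moves=[[-0.3, 12, 0, -30, 0, 0, 0], [-0.3, 12, 0, -30, 0, 0, 0], [-0.3, 12, 0, -30, 0, 0, 0], [-0.3, 12, 0, -30, 0, 0, 0], [-0.3, 12, 0, -30, 0, 0, 0], [-0.3, 12, 0, -30, 0, 0, 0], [-0.3, 12, 0, -30, 0, 0, 0], [-0.3, 12, 0, -30, 0, 0, 0], [-0.3, 12, 0, -30, 0, 0, 0], [-0.3, 12, 0, -30, 0, 0, 0], [-0.3, 12, 0, -30, 0, 0, 0], [-0.3, 12, 0, -31, 0, 0, 0], [-0.3, 0, 0, 0, 0, -7.6, 0], [-0.3, 0, 0, 0, 0, -7.6, 0], [-0.3, 0, 0, 0, 0, -7.6, 0], [-0.3, 0, 0, 0, 0, -7.6, 0], [-0.3, 0, 0, 0, 0, -7.6, 0], [-0.3, 0, 0, 0, 0, 0, 0], [-0.3, 0, 0, 0, 0, 0, 0], [-0.3, 0, 0, 0, 0, 0, 0]])

```text
time: 19.1
tool_pos: [0.4649, 0.004, 0.1785]
tool_rot: [0.204, -0.205, 0.677, -0.677]
contact_force: [0.0, 0.1, 0.3]
gripper_width: 0.651
```

Run:
```python
from h import *
go(.466,.004,.1,-56)
st=manip.state(); im=manip.grab_frame("wrist"); cv2.imwrite("pics/w9.png",im); np.save("w9.npy",st,allow_pickle=True)
```

```text
t 19.1 pos [0.4649 0.004  0.1785] yaw_z -56.3 tilt_y [-0.0017  0.0002 -1.    ] j1,j6 [-0.1516  0.8317]
 move first (tool mm) [-1.0206 78.5375  0.7476]  rotvec deg [ 0.066  -0.3414  0.0727]
 if turned first, tool mm [-0.9167 78.5396  0.6629]
```

View pics/w9.png

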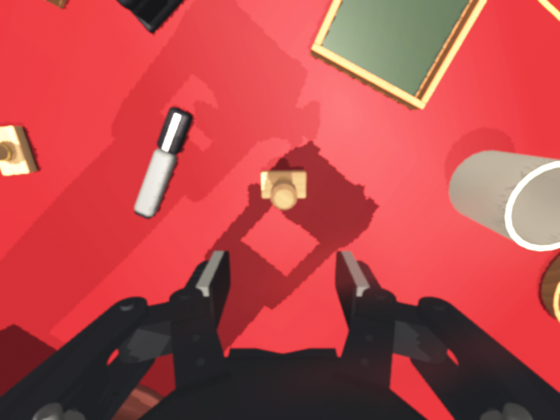

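Run:
```python
from h import *
im=cv2.imread("pics/w9.png"); st=np.load("w9.npy",allow_pickle=True).item(); K,T=cam("wrist",st)
h,s,v=cv2.split(cv2.cvtColor(im,cv2.COLOR_BGR2HSV)); b,g,r=[x.astype(int) for x in cv2.split(im)]
ye=(g-b>25)&(g>110)&(h>10)&(h<35)
def reg(m,u0,u1,v0,v1): k=np.zeros(m.shape,bool); k[v0:v1,u0:u1]=1; return m&k
c=max(contours(reg(ye,245,325,155,220),50),key=cv2.contourArea); print(cv2.boundingRect(c),rect(K,T,c,.016))
p=c.reshape(-1,2); kn=p[p[:,1]>198]; print("knob u",kn[:,0].min(),kn[:,0].max(),"v max",kn[:,1].max())
print(proj(K,T,[[.466,.004,0],[.466,.004,.06],[.466,.004,.075]]))
c=max(contours(reg(r-np.maximum(b,g)<40,125,200,95,225),50),key=cv2.contourArea); print("marker",rect(K,T,c,.017),rect(K,T,c,.008))
c=max(contours(reg(ye,0,40,115,180),50),key=cv2.contourArea); print("s2",rect(K,T,c,.016))
c=max(contours(reg(ye,0,560,0,120),50),key=cv2.contourArea)
```

```text
(262, 172, 45, 39) (array([0.4649, 0.0017]), -56.361915588378906, array([49.2855, 43.4409]))
knob u 265 298 v max 210
[[282.8302 186.3665]
 [282.8807 199.7886]
 [282.8967 204.0433]]
marker (array([0.4148, 0.1268]), 7.499517917633057, array([127.7396,  24.2257])) (array([0.4116, 0.1291]), 7.4995222091674805, array([131.3821,  24.9165]))
s2 (array([0.3376, 0.2714]), 39.9349479675293, array([50.8062, 34.1591]))
```

>>> apply_moves(moves=[[-0.3, -3, 30, 1.5, 0, 0, 0], [-0.3, 0, 35, 0, 0, 0, 0], [-0.3, 0, 35, 0, 0, 0, 0], [-0.3, 0, 25, 0, 0, 0, 0], [-0.3, 0, 18, 0, 0, 0, 0], [-0.3, 0, 15, 0, 0, 0, 0], [-0.3, 0, 0, 0, 0, 0, 0], [1, 0, 0, 0, 0, 0, 0], [1, 0, 0, 0, 0, 0, 0], [1, 0, 0, 0, 0, 0, 0], [1, 0, 0, 0, 0, 0, 0], [1, 0, 0, 0, 0, 0, 0], [1, 0, 0, 0, 0, 0, 0], [1, 0, 0, 0, 0, 0, 0], [1, 0, 0, 0, 0, 0, 0]])

```text
time: 20.65
tool_pos: [0.4698, 0.0043, 0.0227]
tool_rot: [-0.206, 0.205, -0.676, 0.677]
contact_force: [-0.8, -0.3, 5.5]
gripper_width: 0.283
```

Run:
```python
from h import *
go(.689,.007,.12,-82)
```

```text
t 20.65 pos [0.4698 0.0043 0.0227] yaw_z -56.2 tilt_y [ 0.0021 -0.0003 -1.    ] j1,j6 [-0.1495  0.8319]
 move first (tool mm) [-183.9135  -96.8022  119.7252]  rotvec deg [-0.0591 25.7657 -0.109 ]
 if turned first, tool mm [-217.4717  -97.2681   27.8201]
```

>>> apply_moves(moves=[[1, 0, -20, 0, 0, 0, 0], [1, 0, -40, 0, 0, 0, 0], [1, 0, -35, 0, 0, 0, 0], [1, 0, 0, 0, 0, 8.5, 0], [1, 0, 0, 0, 0, 8.5, 0], [1, 0, 0, 0, 0, 8.5, 0], [1, -27, 0, 3.5, 0, 0, 0], [1, -27, 0, 3.5, 0, 0, 0], [1, -27, 0, 3.5, 0, 0, 0], [1, -27, 0, 3.5, 0, 0, 0], [1, -27, 0, 3.5, 0, 0, 0], [1, -27, 0, 3.5, 0, 0, 0], [1, -27, 0, 3.5, 0, 0, 0], [1, -27, 0, 3.5, 0, 0, 0], [1, 0, 0, 0, 0, 0, 0], [1, 0, 0, 0, 0, 0, 0], [1, 0, 0, 0, 0, 0, 0]])

```text
time: 22.35
tool_pos: [0.6853, 0.0079, 0.1157]
tool_rot: [0.05, -0.052, 0.705, -0.705]
contact_force: [-0.9, 0.5, -0.6]
gripper_width: 0.283
```

Run:
```python
from h import *
go(.689,.007,.0285,-82)
st=manip.state(); print(st["gripper_width"])
im=manip.grab_frame("wrist"); cv2.imwrite("pics/w10.png",im); K,T=cam("wrist",st)
h,s,v=cv2.split(cv2.cvtColor(im,cv2.COLOR_BGR2HSV))
felt=(h>35)&(h<95)&(s>25)&(v>25)
c=max(contours(felt,500),key=cv2.contourArea); print(cv2.boundingRect(c),rect(K,T,c,.006))
c0=np.array([.661,.003]); a=np.radians(8); A=np.array([[np.cos(a),-np.sin(a)],[np.sin(a),np.cos(a)]])
q=np.array([[-1,-1],[1,-1],[1,1],[-1,1]])*.0565@A.T+c0; print("felt corners expected",proj(K,T,np.c_[q,np.full(4,.006)]))
ap=cv2.approxPolyDP(cv2.convexHull(c),6,True).reshape(-1,2); print(ap, ray(K,T,ap,.006)[:,:2])
```

```text
t 22.35 pos [0.6853 0.0079 0.1157] yaw_z -81.7 tilt_y [-0.0018  0.0002 -1.    ] j1,j6 [-0.097   1.3295]
 move first (tool mm) [-3.7151 87.239   1.4243]  rotvec deg [0.0262 0.2656 0.1015]
 if turned first, tool mm [-3.5669 87.2461  1.3675]
0.2828852170859825
(223, 169, 120, 99) (array([0.6682, 0.0051]), -81.76167106628418, array([109.1562,  98.9671]))
felt corners expected [[338.8976 279.9404]
 [346.4212 169.6993]
 [221.9872 169.1836]
 [228.1721 279.5087]]
[[342 170]
 [334 244]
 [229 267]
 [223 169]] [[ 0.724  -0.0412]
 [ 0.6513 -0.0481]
 [ 0.6115  0.0515]
 [ 0.7094  0.0659]]
```

>>> apply_moves(moves=[[1, -3, 25, 1, 0, 0, 0], [1, 0, 25, 0, 0, 0, 0], [1, 0, 20, 0, 0, 0, 0], [1, 0, 10, 0, 0, 0, 0], [1, 0, 5, 0, 0, 0, 0], [1, 0, 0, 0, 0, 0, 0], [1, 0, 0, 0, 0, 0, 0]])

```text
time: 23.1
tool_pos: [0.6904, 0.0071, 0.0329]
tool_rot: [-0.052, 0.05, -0.705, 0.705]
contact_force: [-0.2, 1.0, -0.4]
gripper_width: 0.286
```

>>> apply_moves(moves=[[1, 0, 3, 0, 0, 0, 0], [1, 0, 1, 0, 0, 0, 0], [1, 0, 0, 0, 0, 0, 0], [1, 0, 0, 0, 0, 0, 0]])

```text
time: 23.5
tool_pos: [0.6905, 0.0072, 0.0288]
tool_rot: [-0.052, 0.05, -0.705, 0.705]
contact_force: [-0.4, 1.0, 3.6]
gripper_width: 0.283
```

>>> apply_moves(moves=[[-0.1, 0, 0, 0, 0, 0, 0], [-0.1, 0, 0, 0, 0, 0, 0], [-0.1, 0, 0, 0, 0, 0, 0], [-0.1, 0, 0, 0, 0, 0, 0], [-0.1, 0, -30, 0, 0, 0, 0], [-0.1, 0, -40, 0, 0, 0, 0], [-0.1, 0, -40, 0, 0, 0, 0], [-0.1, 0, -40, 0, 0, 0, 0], [-0.1, 20, 0, 0, 0, 0, 0], [-0.1, 30, 0, 0, 0, 0, 0], [-0.1, 30, 0, 0, 0, 0, 0], [-0.1, 30, 0, 0, 0, 0, 0], [-0.1, 0, 0, 0, 0, 0, 0], [-0.1, 0, 0, 0, 0, 0, 0]])

```text
time: 24.9
tool_pos: [0.5806, -0.0087, 0.1776]
tool_rot: [-0.051, 0.051, -0.705, 0.705]
contact_force: [0.4, -0.5, 1.3]
gripper_width: 0.55
```

>>> apply_moves(moves=[[-0.1, 0, 0, 0, 0, -8.5, 0], [-0.1, 0, 0, 0, 0, -8.5, 0], [-0.1, 0, 0, 0, 0, -8.5, 0], [-0.1, 0, 0, 0, 0, -8.5, 0], [-0.1, 0, 0, 0, 0, -8.5, 0], [-0.1, 0, 0, 0, 0, -8.5, 0], [-0.1, 0, 0, 0, 0, -8.5, 0], [-0.1, 0, 0, 0, 0, -8.5, 0], [-0.1, 0, 0, 0, 0, -8.5, 0], [-0.1, 0, 0, 0, 0, -8.5, 0], [-0.1, 0, 0, 0, 0, -8.5, 0], [-0.1, 0, 0, 0, 0, -8.5, 0], [-0.1, 0, 0, 0, 0, -8.5, 0], [-0.1, 0, 0, 0, 0, -8.5, 0], [-0.1, 0, 0, 0, 0, -2.2, 0], [-0.1, 0, 0, 0, 0, 0, 0]])

```text
time: 26.5
tool_pos: [0.5819, -0.0086, 0.1777]
tool_rot: [0.64, -0.639, 0.302, -0.302]
contact_force: [-0.3, 0.1, 0.4]
gripper_width: 0.549
```

Run:
```python
from h import *
go(.335,.272,.178,39.5)
```

```text
t 26.5 pos [ 0.5819 -0.0086  0.1777] yaw_z 39.5 tilt_y [ 0.0007 -0.     -1.    ] j1,j6 [-0.1426 -0.8315]
 move first (tool mm) [-373.5355   -0.4503  -12.2571]  rotvec deg [-0.0299 -0.0329  0.0266]
 if turned first, tool mm [-373.5426   -0.2708  -12.0431]
```

>>> apply_moves(moves=[[-0.1, -29, 0, -1, 0, 0, 0], [-0.1, -29, 0, -1, 0, 0, 0], [-0.1, -29, 0, -1, 0, 0, 0], [-0.1, -29, 0, -1, 0, 0, 0], [-0.1, -29, 0, -1, 0, 0, 0], [-0.1, -29, 0, -1, 0, 0, 0], [-0.1, -29, 0, -1, 0, 0, 0], [-0.1, -29, 0, -1, 0, 0, 0], [-0.1, -29, 0, -1, 0, 0, 0], [-0.1, -29, 0, -1, 0, 0, 0], [-0.1, -29, 0, -1, 0, 0, 0], [-0.1, -27, 0, -1, 0, 0, 0], [-0.1, -27, 0, 0, 0, 0, 0], [-0.1, 0, 0, 0, 0, 0, 0], [-0.1, 0, 0, 0, 0, 0, 0], [-0.1, 0, 0, 0, 0, 0, 0]])

```text
time: 28.1
tool_pos: [0.3351, 0.2715, 0.1778]
tool_rot: [0.639, -0.639, 0.302, -0.302]
contact_force: [-0.1, -0.3, -0.3]
gripper_width: 0.549
```

Run:
```python
from h import *
go(.335,.272,.0227,39.5)
st=manip.state(); im=manip.grab_frame("wrist"); cv2.imwrite("pics/w11.png",im); K,T=cam("wrist",st)
h,s,v=cv2.split(cv2.cvtColor(im,cv2.COLOR_BGR2HSV)); b,g,r=[x.astype(int) for x in cv2.split(im)]
ye=(g-b>25)&(g>90)&(h>10)&(h<35); ye[:120]=0; ye[245:]=0; ye[:,:220]=0; ye[:,350:]=0
for c in contours(ye,50):
    print(cv2.boundingRect(c),rect(K,T,c,.016)); p=c.reshape(-1,2)
    for y in range(p[:,1].min(),p[:,1].max(),5): q=p[p[:,1]==y,0]; print(y,q.min(),q.max())
x,y,_=st["tool_pos"]
print(proj(K,T,[[x,y,.016],[x,y,.066]]))
```

```text
t 28.1 pos [0.3351 0.2715 0.1778] yaw_z 39.4 tilt_y [ 0.0005 -0.0001 -1.    ] j1,j6 [ 0.5082 -0.1796]
 move first (tool mm) [ -0.5189 155.0558   0.2021]  rotvec deg [-0.0173 -0.0893  0.0225]
 if turned first, tool mm [ -0.4577 155.0559   0.2498]
(263, 177, 45, 39) (array([0.343, 0.268]), 39.37413787841797, array([49.4178, 43.7689]))
177 264 306
182 263 307
187 264 307
192 264 307
197 263 306
202 264 307
207 274 297
212 277 294
[[281.5202 189.6586]
 [281.4207 201.6341]]
```

>>> apply_moves(moves=[[-0.3, 1, 30, 3, 0, 0, 0], [-0.3, 0, 35, 0, 0, 0, 0], [-0.3, 0, 35, 0, 0, 0, 0], [-0.3, 0, 25, 0, 0, 0, 0], [-0.3, 0, 18, 0, 0, 0, 0], [-0.3, 0, 12, 0, 0, 0, 0], [-0.3, 0, 0, 0, 0, 0, 0], [1, 0, 0, 0, 0, 0, 0], [1, 0, 0, 0, 0, 0, 0], [1, 0, 0, 0, 0, 0, 0], [1, 0, 0, 0, 0, 0, 0], [1, 0, 0, 0, 0, 0, 0], [1, 0, 0, 0, 0, 0, 0], [1, 0, 0, 0, 0, 0, 0]])

```text
time: 29.55
tool_pos: [0.3385, 0.2734, 0.0239]
tool_rot: [0.64, -0.639, 0.301, -0.302]
contact_force: [0.8, -0.9, 6.6]
gripper_width: 0.282
```

>>> apply_moves(moves=[[1, 0, -20, 0, 0, 0, 0], [1, 0, -40, 0, 0, 0, 0], [1, 0, -50, 0, 0, 0, 0], [1, 0, -30, 0, 0, 0, 0], [1, 27, 0, 1, 0, 0, 0], [1, 29, 0, 1, 0, 0, 0], [1, 29, 0, 1, 0, 0, 0], [1, 29, 0, 1, 0, 0, 0], [1, 29, 0, 1, 0, 0, 0], [1, 29, 0, 1, 0, 0, 0], [1, 29, 0, 1, 0, 0, 0], [1, 29, 0, 1, 0, 0, 0], [1, 29, 0, 1, 0, 0, 0], [1, 29, 0, 1, 0, 0, 0], [1, 29, 0, 1, 0, 0, 0], [1, 29, 0, 1, 0, 0, 0], [1, 0, 0, 0, 0, 0, 0], [1, 0, 0, 0, 0, 0, 0], [1, 0, 0, 0, 0, 0, 0]])

```text
time: 31.45
tool_pos: [0.5657, 0.014, 0.1619]
tool_rot: [-0.639, 0.64, -0.302, 0.301]
contact_force: [0.4, 0.1, -0.3]
gripper_width: 0.285
```

>>> apply_moves(moves=[[1, 0, 0, 0, 0, -8.4, 0], [1, 0, 0, 0, 0, -8.4, 0], [1, 0, 0, 0, 0, -8.4, 0], [1, 0, 0, 0, 0, -8.4, 0], [1, 0, 0, 0, 0, -8.4, 0], [1, 0, 0, 0, 0, -8.4, 0], [1, 0, 0, 0, 0, -8.1, 0], [1, 0, 0, 0, 0, 0, 0], [1, 0, 0, 0, 0, 0, 0]])

```text
time: 32.35
tool_pos: [0.5661, 0.0141, 0.1625]
tool_rot: [0.705, -0.705, -0.048, 0.048]
contact_force: [0.8, 0.7, -1.0]
gripper_width: 0.283
```

Run:
```python
from h import *
go(.632,-.001,.1,98)
```

```text
t 32.35 pos [0.5661 0.0141 0.1625] yaw_z 97.9 tilt_y [-0.0001  0.0001 -1.    ] j1,j6 [-0.1066 -1.8145]
 move first (tool mm) [ 63.2583  62.4746 -23.9517]  rotvec deg [-0.0082 -0.1445 -0.0038]
 if turned first, tool mm [ 63.1935  62.4823 -24.1023]
```

>>> apply_moves(moves=[[1, 21, 0, -8, 0, 0, 0], [1, 21, 0, -8, 0, 0, 0], [1, 21, 0, -8, 0, 0, 0], [1, 0, 30, 0, 0, 0, 0], [1, 0, 30, 0, 0, 0, 0], [1, 0, 30, 0, 0, 0, 0], [1, 0, 20, 0, 0, 0, 0], [1, 0, 12, 0, 0, 0, 0], [1, 0, 5, 0, 0, 0, 0], [1, 0, 0, 0, 0, 0, 0], [1, 0, 0, 0, 0, 0, 0], [1, 0, 0, 0, 0, 0, 0]])

```text
time: 33.55
tool_pos: [0.6334, -0.0018, 0.0372]
tool_rot: [-0.705, 0.706, 0.05, -0.048]
contact_force: [-0.4, 0.6, -0.6]
gripper_width: 0.284
```

>>> apply_moves(moves=[[1, 0, 4, 0, 0, 0, 0], [1, 0, 3, 0, 0, 0, 0], [1, 0, 0, 0, 0, 0, 0], [1, 0, 0, 0, 0, 0, 0]])

```text
time: 33.95
tool_pos: [0.6331, -0.0018, 0.03]
tool_rot: [-0.705, 0.706, 0.05, -0.049]
contact_force: [-1.2, -0.1, 4.9]
gripper_width: 0.288
```

>>> apply_moves(moves=[[-0.1, 0, 0, 0, 0, 0, 0], [-0.1, 0, 0, 0, 0, 0, 0], [-0.1, 0, 0, 0, 0, 0, 0], [-0.1, 0, 0, 0, 0, 0, 0], [-0.1, 0, -30, 0, 0, 0, 0], [-0.1, 0, -40, 0, 0, 0, 0], [-0.1, 0, -40, 0, 0, 0, 0], [-0.1, 0, -20, 0, 0, 0, 0], [0, -22, 0, 18, 0, 0, 0], [0, -22, 0, 18, 0, 0, 0], [0, -22, 0, 18, 0, 0, 0], [0, -22, 0, 18, 0, 0, 0], [0, -22, 0, 18, 0, 0, 0], [0, -23, 0, 17, 0, 0, 0], [0, -23, 0, 17, 0, 0, 0], [0, -23, 0, 17, 0, 0, 0], [0, -22, 0, 18, 0, 0, 0], [0, 0, 0, 0, 0, 0, 0], [0, 0, 0, 0, 0, 0, 0], [0, 0, 0, 0, 0, 0, 0]])

```text
time: 35.95
tool_pos: [0.4118, 0.1276, 0.1587]
tool_rot: [-0.705, 0.705, 0.049, -0.049]
contact_force: [-0.4, 0.3, -0.8]
gripper_width: 0.503
```

Run:
```python
from h import *
go(.412,.128,.05,97.5)
st=manip.state(); im=manip.grab_frame("wrist"); cv2.imwrite("pics/w12.png",im); K,T=cam("wrist",st)
b,g,r=[x.astype(int) for x in cv2.split(im)]
m=(r-np.maximum(b,g)<40); m[:,:235]=0; m[:,330:]=0; m[335:]=0;m[:80]=0
for c in contours(m,200): print(cv2.boundingRect(c),rect(K,T,c,.017),rect(K,T,c,.0))
print(proj(K,T,[[.412,.128,.017]]))
```

```text
t 35.95 pos [0.4118 0.1276 0.1587] yaw_z 97.9 tilt_y [ 0.0006 -0.0002 -1.    ] j1,j6 [ 0.1277 -1.5817]
 move first (tool mm) [  0.1703 108.7209   0.3881]  rotvec deg [0.015  0.4412 0.0319]
 if turned first, tool mm [  0.2279 108.7209   0.3612]
(306, 292, 25, 44) (array([0.5527, 0.1899]), 10.620769500732422, array([60.0525, 29.2254])) (array([0.5649, 0.1941]), 10.620626449584961, array([63.5032, 30.9047]))
(236, 251, 7, 54) (array([0.5173, 0.0925]), 5.285983562469482, array([68.3537,  6.8582])) (array([0.5275, 0.0911]), 5.285988807678223, array([72.2813,  7.2523]))
(275, 132, 23, 119) (array([0.4124, 0.1316]), 7.4991984367370605, array([126.4878,  22.6626])) (array([0.4166, 0.1324]), 7.499202728271484, array([133.7559,  23.9649]))
[[282.4675 193.7112]]
```

View pics/w12.png

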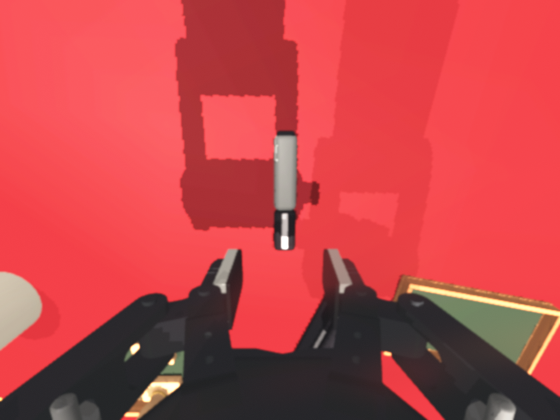

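>>> apply_moves(moves=[[0.15, 0, 30, 3, 0, 0, 0], [0.15, 0, 35, 0, 0, 0, 0], [0.15, 0, 35, 0, 0, 0, 0], [0.15, 0, 25, 0, 0, 0, 0], [0.15, 0, 20, 0, 0, 0, 0], [0.15, 0, 13, 0, 0, 0, 0], [0.15, 0, 0, 0, 0, 0, 0], [0.15, 0, 0, 0, 0, 0, 0]])

```text
time: 36.8
tool_pos: [0.4115, 0.1308, 0.001]
tool_rot: [0.705, -0.705, -0.049, 0.049]
contact_force: [1.2, -0.9, 0.1]
gripper_width: 0.427
```

>>> apply_moves(moves=[[0.15, 0, 3, 0, 0, 0, 0], [0.15, 0, 3, 0, 0, 0, 0], [0.15, 0, 0, 0, 0, 0, 0], [0.15, 0, 0, 0, 0, 0, 0]])

```text
time: 37.2
tool_pos: [0.4109, 0.131, -0.0052]
tool_rot: [0.705, -0.705, -0.049, 0.049]
contact_force: [-0.0, 0.1, -0.5]
gripper_width: 0.423
```

>>> apply_moves(moves=[[0.15, 0, 3, 0, 0, 0, 0], [0.15, 0, 0, 0, 0, 0, 0], [0.15, 0, 0, 0, 0, 0, 0]])

```text
time: 37.5
tool_pos: [0.4106, 0.1309, -0.0086]
tool_rot: [-0.705, 0.705, 0.049, -0.049]
contact_force: [0.0, -0.6, 0.1]
gripper_width: 0.429
```

>>> apply_moves(moves=[[0.15, 0, 2, 0, 0, 0, 0], [0.15, 0, 0, 0, 0, 0, 0], [0.15, 0, 0, 0, 0, 0, 0]])

```text
time: 37.8
tool_pos: [0.4107, 0.1309, -0.0106]
tool_rot: [-0.705, 0.705, 0.049, -0.049]
contact_force: [0.6, 0.5, 1.0]
gripper_width: 0.428
```

Run:
```python
from h import *
im=manip.grab_frame("wrist"); cv2.imwrite("pics/c13.png",cv2.resize(im[180:330,190:380],None,fx=4,fy=4,interpolation=cv2.INTER_CUBIC))
```

```text
(no output)
```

View pics/c13.png

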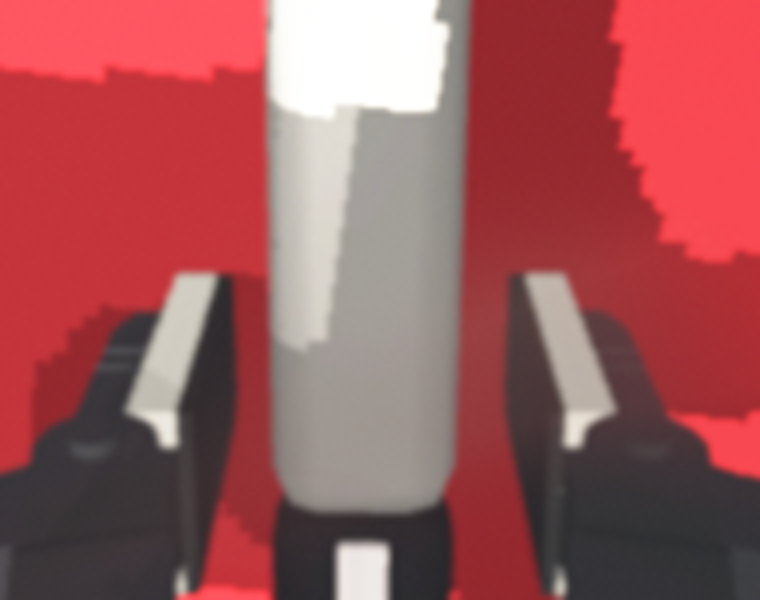

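>>> apply_moves(moves=[[0.15, 0, -3, 0, 0, 0, 0], [1, 0, 0, 0, 0, 0, 0], [1, 0, 0, 0, 0, 0, 0], [1, 0, 0, 0, 0, 0, 0], [1, 0, 0, 0, 0, 0, 0], [1, 0, 0, 0, 0, 0, 0], [1, 0, 0, 0, 0, 0, 0]])

```text
time: 38.55
tool_pos: [0.4115, 0.131, -0.0067]
tool_rot: [0.705, -0.705, -0.05, 0.049]
contact_force: [-0.9, 0.3, 5.0]
gripper_width: 0.258
```

>>> apply_moves(moves=[[1, 0, -20, 0, 0, 0, 0], [1, 0, -40, 0, 0, 0, 0], [1, 0, -40, 0, 0, 0, 0], [1, 0, -30, 0, 0, 0, 0], [1, 0, 0, 0, 0, 8.5, 0], [1, 0, 0, 0, 0, 8.5, 0], [1, 0, 0, 0, 0, 8.5, 0], [1, 0, 0, 0, 0, 8.5, 0], [1, 0, 0, 0, 0, 8.5, 0], [1, 0, 0, 0, 0, 8.5, 0], [1, 0, 0, 0, 0, 8.5, 0], [1, 0, 0, 0, 0, 8.5, 0], [1, 0, 0, 0, 0, 8.5, 0], [1, 0, 0, 0, 0, 8.5, 0], [1, 0, 0, 0, 0, 8.5, 0], [1, 0, 0, 0, 0, 8.3, 0], [1, 0, 0, 0, 0, 0, 0], [1, 0, 0, 0, 0, 0, 0]])

```text
time: 40.35
tool_pos: [0.4104, 0.1309, 0.122]
tool_rot: [0.484, -0.484, 0.516, -0.516]
contact_force: [0.0, -0.2, -0.7]
gripper_width: 0.263
```

Run:
```python
from h import *
go(.546,.3715,.123,-3.9)
```

```text
t 40.35 pos [0.4104 0.1309 0.122 ] yaw_z -3.7 tilt_y [-0.0008 -0.0001 -1.    ] j1,j6 [0.1356 0.1995]
 move first (tool mm) [-248.8075   -1.1088  119.9663]  rotvec deg [0.0441 0.239  0.0094]
 if turned first, tool mm [-249.3059   -0.9759  118.9283]
```

>>> apply_moves(moves=[[1, -25, 0, 12, 0, 0, 0], [1, -25, 0, 12, 0, 0, 0], [1, -25, 0, 12, 0, 0, 0], [1, -25, 0, 12, 0, 0, 0], [1, -25, 0, 12, 0, 0, 0], [1, -25, 0, 12, 0, 0, 0], [1, -25, 0, 12, 0, 0, 0], [1, -25, 0, 12, 0, 0, 0], [1, -25, 0, 12, 0, 0, 0], [1, -24, 0, 12, 0, 0, 0], [1, 0, 0, 0, 0, 0, 0], [1, 0, 0, 0, 0, 0, 0], [1, 0, 0, 0, 0, 0, 0]])

```text
time: 41.65
tool_pos: [0.5466, 0.3706, 0.122]
tool_rot: [0.483, -0.484, 0.516, -0.516]
contact_force: [-0.6, -0.5, -0.1]
gripper_width: 0.262
```

Run:
```python
from h import *
go(.546,.3715,-.001,-3.9)
st=manip.state(); print(st["gripper_width"])
im=manip.grab_frame("wrist"); cv2.imwrite("pics/w14.png",im); K,T=cam("wrist",st)
h,s,v=cv2.split(cv2.cvtColor(im,cv2.COLOR_BGR2HSV))
red=((h<8)|(h>170))&(s>150)
rim=(h>8)&(h<28)&(s>90)&(v>90)
c0=np.array([.546,.3715]); a=np.radians(-3.9); A=np.array([[np.cos(a),-np.sin(a)],[np.sin(a),np.cos(a)]])
q=np.array([[-.05,-.095],[.05,-.095],[.05,.095],[-.05,.095]])@A.T+c0; print("rim corners expected",proj(K,T,np.c_[q,np.full(4,.022)]))
c=np.vstack([x for x in contours(rim,60)]); print(cv2.boundingRect(c),rect(K,T,c,.022))
for y in (140,170,200): u=np.where(rim[y])[0]; print(y,u.min(),u.max())
```

```text
t 41.65 pos [0.5466 0.3706 0.122 ] yaw_z -3.8 tilt_y [-0.001  -0.0007 -1.    ] j1,j6 [0.4833 0.5497]
 move first (tool mm) [ -0.9826 123.0295  -0.5042]  rotvec deg [0.0526 0.0997 0.0458]
 if turned first, tool mm [ -0.8834 123.0297  -0.6187]
0.26223017926521774
rim corners expected [[230.93   295.8787]
 [330.8509 296.0324]
 [342.4064  92.386 ]
 [219.3134  92.2412]]
(225, 87, 335, 302) (array([0.6664, 0.3064]), -3.8379974365234375, array([340.3742, 311.8625]))
140 227 514
170 228 553
200 230 504
```

>>> apply_moves(moves=[[1, 0, 30, 3, 0, 0, 0], [1, 0, 30, 0, 0, 0, 0], [1, 0, 30, 0, 0, 0, 0], [1, 0, 20, 0, 0, 0, 0], [1, 0, 8, 0, 0, 0, 0], [1, 0, 0, 0, 0, 0, 0], [1, 0, 0, 0, 0, 0, 0]])

```text
time: 42.4
tool_pos: [0.5509, 0.3713, 0.006]
tool_rot: [-0.484, 0.482, -0.516, 0.517]
contact_force: [0.5, -0.4, -0.1]
gripper_width: 0.262
```

>>> apply_moves(moves=[[1, 0, 3, 0, 0, 0, 0], [1, 0, 2, 0, 0, 0, 0], [1, 0, 0, 0, 0, 0, 0], [1, 0, 0, 0, 0, 0, 0]])

```text
time: 42.8
tool_pos: [0.5502, 0.3712, -0.0002]
tool_rot: [-0.483, 0.483, -0.516, 0.516]
contact_force: [0.6, 0.6, -1.2]
gripper_width: 0.258
```

>>> apply_moves(moves=[[1, 0, 1.5, 0, 0, 0, 0], [1, 0, 0, 0, 0, 0, 0], [1, 0, 0, 0, 0, 0, 0], [0.2, 0, 0, 0, 0, 0, 0], [0.2, 0, 0, 0, 0, 0, 0], [0.2, 0, 0, 0, 0, 0, 0], [0.2, 0, -20, 0, 0, 0, 0], [0.2, 0, -40, 0, 0, 0, 0], [0.2, 0, -40, 0, 0, 0, 0], [0.2, 0, -40, 0, 0, 0, 0], [0.2, 0, -40, 0, 0, 0, 0], [0.2, 20, 0, 0, 0, 0, 0], [0.2, 30, 0, 0, 0, 0, 0], [0.2, 30, 0, 0, 0, 0, 0], [0.2, 30, 0, 0, 0, 0, 0], [0.2, 30, 0, 0, 0, 0, 0], [0.2, 0, 0, -20, 0, 0, 0], [0.2, 0, 0, -25, 0, 0, 0], [0.2, 0, 0, -25, 0, 0, 0], [0.2, 0, 0, 0, 0, 0, 0]])

```text
time: 44.8
tool_pos: [0.4687, 0.2362, 0.1775]
tool_rot: [0.483, -0.484, 0.516, -0.516]
contact_force: [0.1, -0.7, -0.5]
gripper_width: 0.402
```

Run:
```python
from h import *
print(manip.state()["tool_pos"],manip.state()["contact_force"])
t=manip.grab_frame("top"); s=manip.grab_frame("scene"); cv2.imwrite("pics/topF.png",t)
a=cv2.resize(t[100:300,50:500],None,fx=1.77,fy=1.77,interpolation=cv2.INTER_CUBIC)[:,:796]
f=lambda c:cv2.resize(c,(264,240),interpolation=cv2.INTER_CUBIC)
b=np.hstack([f(s[100:180,340:428]),f(s[225:305,305:393]),f(s[350:420,145:233])])
w=min(a.shape[1],b.shape[1]); o=np.vstack([a[:,:w],b[:,:w]]); print(o.shape); cv2.imwrite("pics/fin.png",o)
K,T=cam("top"); h,ss,v=cv2.split(cv2.cvtColor(t,cv2.COLOR_BGR2HSV))
mu=(ss<60)&(v>150); 
for n in ("top0","topF"):
    i=cv2.imread(f"pics/{n}.png"); h,ss,v=cv2.split(cv2.cvtColor(i,cv2.COLOR_BGR2HSV)); m=~(((h<8)|(h>170))&(ss>150)&(v>60))
    for (u0,u1,v0,v1) in ((340,412,138,195),(165,220,120,205)):
        k=np.zeros(m.shape,bool);k[v0:v1,u0:u1]=1; print(n,np.argwhere(m&k).mean(0)[::-1],(m&k).sum())
```

```text
[0.4687 0.2362 0.1775] [ 0.0767 -0.672  -0.4799]
(594, 792, 3)
top0 [372.356  166.3021] 1837
top0 [191.1937 164.2282] 1389
topF [372.3601 166.333 ] 1844
topF [191.2254 164.1225] 1380
```

View pics/fin.png

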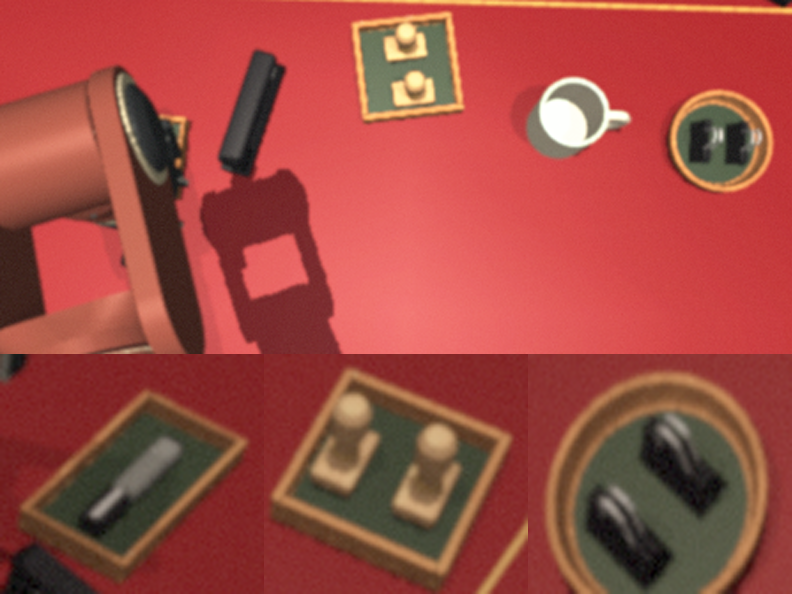

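```bash
python3 -c "
from plant import manip
print(manip.state()['time']); print(manip.job_done())"
```

```text
44.9
the job is handed in; nothing more can be done
None
```

I handed the job in at 44.9 s, with all five things in the desk set and nothing held by the gripper. `job_done` gives no verdict, so the result rests on my own checks:

- **Placement:** in the last top and scene pictures, both stamps stand on the square tray's felt. Both clips stand on their spines in the dish, handles up. The marker lies flat and lengthwise in the pen tray; it shows only in the scene picture, because the arm hides the pen tray from above.
- **Offsets from the centres:** by the gripper's position at release, the stamps are about 28–30 mm and the clips about 24 mm from theirs. The marker is within about 5 mm of its tray's centre. The limits are 60 mm for the stamps and 50 mm for the clips and marker.
- **Mug and stapler:** both were unmoved; their outlines in the top view moved by less than 0.2 px.
- **Robot:** the arm is clear of everything, and the largest contact force in any reading was about 7 N.

**Disagreement:** the fingertips sat roughly 30 mm higher, relative to the reported tool position, than `tcp_to_tips` says. The first clip grasp closed on air because of this. I found the offset in the pictures, corrected every later grasp for it, and nothing was disturbed.

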